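Turn the leaf of a lens sample book

ROBOT

A 7-joint arm with a two-finger parallel gripper is mounted at the origin on the work surface. World frame = base frame: x ahead of the robot, y to its left, z up, the work surface at z = 0. Lengths are in m, angles in rad, forces in N, time in s.
With the tool pointing down it reaches from about 0.425 to 0.925 m from the base axis. Payload 6.8 kg.
Tool frame: the origin (TCP) lies midway between the tips of the shut fingers; the grasp point (between the pads) lies 19 mm behind it; z points along the fingers, x is the direction in which the jaws open and shut, and the axes are right-handed (so a half turn about z gives the same grasp; the last joint's range is limited). The gripper opens to 85 mm and grips with 20 to 120 N. Pads are 22 mm wide; open, the fingers measure 114 mm over their backs; the gripper's body (76 mm by 85 mm) begins 54 mm behind the grasp point. The pads swing forward as they close: fully open they stand 13 mm farther back than shut.
Start: joints at [-0.108, 0.477, 0.022, 1.555, -0.011, 1.109, -0.083], TCP at [0.675, 0, 0.231] pointing down, gripper open.
Joint ranges: [-2.96, 2.96], [-0.34, 2.1], [-1.41, 1.46], [0.24, 2.44], [-1.37, 4.51], [0.17, 1.92], [-2.96, 2.96]. Speed limits (rad/s): [2.39, 2.39, 3.14, 3.14, 3.14, 3.14, 3.14].

INTERFACE

Orientations are given as a unit quaternion [w, x, y, z].
In Python, from station import bot, imaging, nets gives the robot as it stands. The module is installed in compiled form; this text tells all that it offers.
- The arm moves only by the tool apply_moves, never from a script. Its argument "moves" is text: rows parted by semicolons, each of 7 numbers parted by spaces: the gripper command: -1 is fully open, 1 is shut, values between are in proportion, then the shift along the tool's x, y, z normalised to -1 to 1, where 1 is 120 mm, then the turn, a rotation vector about the tool's x, y, z normalised to -1 to 1, where 1 is 4 degrees. In form: hand dx dy dz rx ry rz; .... A call has 1 to 12 rows; each row shifts and turns the commanded pose from where the row before left it, along the tool's axes as they then stand; what a row does not reach is not made up. A row lasts 1/12 s, in which the tool goes at most 41.7 mm and 7.16 degrees, less where a joint would pass 70% of its speed; a pose out of reach is approached as far as the arm can. A call with a number of a shift or a turn outside -1 to 1 is refused whole. A call with a gripper value outside its range is refused whole. The fingers move at their own pace and stop on an object; "force" is the grip in N (left out, the last holds). Time passes only in rows, so rows that do not move let the fingers close. It gives the time, the measured TCP pose, the force and the opening at its end, in the units of the state.
- bot.get_obs(): the state, without advancing time (a new reading comes with each control period).
- imaging.read_camera(name): name is "scene" or "side" or "wrist"; returns a dict with "image" (420x560x3 uint8, red, green, blue), "fx", "fy", "cx", "cy" (pixels), "view" (4x4, takes a point from world to camera coordinates); the wrist camera has in their place "mount" (4x4, takes a point from camera to tool coordinates, whose origin is the TCP and whose axes are the tool frame's). Camera axes: x right, y down, z forward; pixel columns grow to the right and rows downward; lengths in m; the calibration is good to about 2 mm. A picture is of the moment at which its call begins: read the wrist's pose just before it. There is no depth.
- bot.hand_in(): hands the job in, once; it reports no verdict.
Trained networks look in a picture, given as the dict that the camera call returned (one of the last four; its "shot" number tells which), for a name from the list of things; names that differ only in an ending like _2 or _b are one class to them, and where a whole thing is asked for, a point or a joint stands for the part that bears it (a point fixed in the world has none). Each returns a list of dicts, best first, with "score" (0 to 1); they miss things now and then, are a little off and sometimes report something else, mostly with a low value. They report only what shows in the picture. A call takes as long as a camera call.
- nets.spot_in(picture, name): "rect" ([left, top, right, bottom] in pixels, round what is visible of it).
- nets.outline_of(picture, name): "region" (420x560 bool, what is visible of it) and "rect" ([left, top, right, bottom] in pixels, round what is visible of it).
- nets.spot_point(picture, name): "location" ([column, row] in pixels: a listed point, or the origin of a listed thing).
The state is a dict: "t": time; "q": joint angles; "joint_vel": joint speeds; "joint_torque": joint torques, N m; "eef_pos": TCP position; "tool_rot": TCP orientation; "contact_force": force on the tool from outside, world axes, zero at the start; "torque": the same for the moment, N m; "gripper_width": opening from 0.0 (shut) to 1.0 (fully open).
Only numpy, scipy, OpenCV 4.12 (cv2) and the standard library are available. Lean on these libraries where they do the work, as an engineer would, in place of code of your own. Each camera call takes 0.05 s, during which the arm holds its last target.

TASK

At the sunglasses stand by the pool, a folded pair of black sunglasses lies on the empty page of the open lens sample book, in the way of its leaf. Push the sunglasses off the page with the fingertips, without lifting them, so that they lie flat on the table with the lenses still up and nothing of them left on the book. Then push the half-raised leaf over its spine until it lies flat on that page, let go, and leave everything else on the table where it stands.

Things in the scene. Friction and masses are not known exactly. Their poses are not given: they have to be found in the camera images.
- book: Lens sample book, open, fixed to the table: white board 190 (x, along the spine) x 260 (y) x 8 mm. Origin: centre of the underside, at table height; z up, x away from the robot at yaw 0 (yaw up to 20 deg). The leaf is raised over the +y half (left page); the -y half is the empty page. At x = -90 and +90 mm on the spine stand steel bearing blocks 10 x 14 mm, tops 18.5 mm above the table.
- spine (a point): Middle of the spine: the leaf's hinge axis, parallel to the book's x axis, 11.5 mm above the table (3.5 mm above the board). Its axes are the book's.
- leaf (a joint): Angle of the leaf about the spine, rad: 0 flat on the +y page, 1.57 upright, 3.14 flat on the -y page, where it stops 0.5 mm above the board. Starts at 0.6 to 1.1. The hinge is stiff: the leaf (100 to 180 g) stays at any angle, never falls; 1 to 3 N square to it near the free edge moves it.
- leaf_edge (a point): Middle of the leaf's free edge, at mid thickness. The leaf: rigid grey plate with six round lens samples, 164 mm along the spine, 6 mm thick (samples stand out under 1 mm), from 8 to 123 mm from the hinge axis. Axes: y from the spine outwards along the leaf, z square to it (up at 0 rad), the way it has to turn, x along the spine.
- sunglasses: Folded black sunglasses on the book's -y page, 140 (x) x 44 (y) x 24 mm (z), 30 to 50 g. Origin: centre of the underside, 8 mm above the table on the page, 0 on the table; z up through the lenses, temples below. Long side within 8 deg of the spine, middle 72 to 84 mm from it. The table beyond the book's -y edge is free for 100 mm or more.
- round_glasses: Bystander: folded round brass spectacles on the table at the right, 130 x 46 x 24 mm. Origin: centre of the underside.
- case: Bystander: hard black spectacle case on the table beyond the far end of the book, 160 x 62 x 38 mm. Origin: centre of the underside, long side along its x.
- tall_flask: Bystander: white flask with black cap, 72 mm in diameter, 227 mm high. Origin: centre of the underside.
- short_flask: Bystander: white flask with black cap, 68 mm in diameter, 185 mm high. Origin: centre of the underside.
- cup: Bystander: white plastic cup, 72 mm in diameter, 70 mm high. Origin: centre of the underside.
- counter: Bystander: grey hand counter on the table at the near end of the book, 70 x 50 x 26 mm. Origin: centre of the underside.

How it is judged:
By the outcome, as a careful person would: the job done as asked, in the order asked, and still so for the second after the job is handed in, with the robot touching nothing.
It also fails if it takes over 58 s, if anything falls off the work surface, if the arm or the gripper's body presses on something with over 40 N, if the wrist force passes 120 N, or if a joint passes its speed limit or range.

## Working session

There is one attempt and no reset: what is moved stays moved. The work goes in short steps, Python scripts to look and compute and a tool call to move; the robot and the scene stay as the last step left them, time stands still between calls to the robot, and variables do not carry over. Pictures are saved under pics/ and viewed, and the job is handed in when it is done.

Besides the shell and the picture viewer there is one more tool, called after ">>>" in YAML: its name, and indented under it one key for each argument. apply_moves: Moves the arm, as the interface text tells. Scaled input: -1 to 1 covers 120 mm each way for a shift and 4 degrees each way for a turn. Its arguments: {"type":"object","properties":{"moves":{"type":"string"},"force":{"type":"number"}},"required":["moves"]}

```bash
ls; mkdir -p pics
cat > h.py <<'E'
import numpy as np, cv2, pickle
from scipy.spatial.transform import Rotation as R
from station import bot, imaging, nets
def rot(q): return R.from_quat([q[1],q[2],q[3],q[0]]).as_matrix()
def cam(name):
    o=bot.get_obs(); p=imaging.read_camera(name)
    if 'view' in p: V=np.array(p['view'])
    else:
        T=np.eye(4);T[:3,:3]=rot(o['tool_rot']);T[:3,3]=o['eef_pos']
        V=np.linalg.inv(T@np.array(p['mount']))
    p['V']=V
    return p
def raw(p): return {k:v for k,v in p.items() if k!='V'}
def proj(p,X):
    X=np.atleast_2d(X); c=X@p['V'][:3,:3].T+p['V'][:3,3]
    return np.c_[p['fx']*c[:,0]/c[:,2]+p['cx'],p['fy']*c[:,1]/c[:,2]+p['cy']]
def ray(p,uv):
    d=np.array([(uv[0]-p['cx'])/p['fx'],(uv[1]-p['cy'])/p['fy'],1.])
    Rv=p['V'][:3,:3]; return -Rv.T@p['V'][:3,3], Rv.T@d
def onz(p,uv,z):
    o,d=ray(p,uv); return o+d*(z-o[2])/d[2]
def tri(ps,uvs):
    A=np.zeros((3,3));b=np.zeros(3)
    for p,uv in zip(ps,uvs):
        o,d=ray(p,uv); d/=np.linalg.norm(d); M=np.eye(3)-np.outer(d,d); A+=M;b+=M@o
    return np.linalg.solve(A,b)
def save(p,n): cv2.imwrite('pics/'+n+'.png',cv2.cvtColor(p['image'],cv2.COLOR_RGB2BGR))
E
python3 - <<'E'
from h import *
o=bot.get_obs(); print(o)
D={}
for n in ['scene','side','wrist']:
    p=cam(n); save(p,n+'0'); D[n]=p
    print(n,p['fx'],p['V'].round(3).tolist())
    for t in ['spine','leaf_edge','sunglasses','book','case','counter','round_glasses','tall_flask','short_flask','cup']:
        try:
            r=nets.spot_point(raw(p),t)[:2]
            print(t,[(np.round(a['location'],1).tolist(),round(a['score'],2)) for a in r])
        except Exception as e: print(t,e)
pickle.dump(D,open('d0.pkl','wb'))
E
```

```text
pics
{'t': 0.0, 'q': array([-0.10810379,  0.47779425,  0.02232012,  1.5564797 , -0.01149331,
        1.10934816, -0.08307723]), 'joint_vel': array([-8.92124970e-04, -6.72446001e-04, -1.08287448e-03,  6.51449632e-04,
        7.22358028e-04,  1.51798442e-03,  6.83048559e-05]), 'joint_torque': array([-5.45967814e-04, -5.96443820e+01,  1.60769675e+00, -2.81194621e+01,
        1.24063640e-02,  9.39900521e-03,  2.20753498e-05]), 'eef_pos': array([ 6.74376139e-01, -4.94997674e-06,  2.30317371e-01]), 'tool_rot': array([ 6.95483016e-05,  9.99999547e-01,  3.41396579e-05, -9.48215935e-04]), 'contact_force': array([-0.38580212, -0.10751332,  0.39506517]), 'torque': array([-0.02972279, -0.00789246,  0.01295338]), 'gripper_width': 1.0018052090544873}
scene 503.12838488198133 [[0.373, 0.928, -0.014, -0.197], [0.59, -0.249, -0.768, -0.268], [-0.716, 0.278, -0.641, 1.768], [0.0, 0.0, 0.0, 1.0]]
spine [([284.9, 217.1], 0.62)]
leaf_edge [([318.5, 186.2], 0.83)]
sunglasses [([255.6, 222.5], 0.91)]
book [([284.0, 219.8], 0.86)]
case [([324.4, 251.6], 0.97)]
counter []
round_glasses [([118.5, 247.9], 0.71
[... 315 characters left out ...]
71.4, 169.8], 0.69), ([271.1, 201.3], 0.44)]
sunglasses []
book [([273.7, 207.3], 0.9)]
case [([318.0, 190.4], 0.97)]
counter [([224.6, 210.6], 0.69)]
round_glasses [([290.2, 342.7], 0.97), ([268.4, 169.9], 0.71)]
tall_flask [([287.1, 138.9], 0.87)]
short_flask [([357.9, 319.6], 0.66)]
cup [([205.2, 148.2], 0.6), ([318.0, 191.2], 0.55)]
wrist 368.20949069732785 [[1.0, 0.0, -0.001, -0.674], [0.0, -0.966, 0.259, -0.034], [-0.001, -0.259, -0.966, 0.379], [0.0, 0.0, 0.0, 1.0]]
spine [([115.1, 145.0], 0.87)]
leaf_edge [([65.0, 16.8], 0.59)]
sunglasses [([125.9, 219.4], 0.75)]
book [([123.4, 145.4], 0.79)]
case [([280.4, 95.6], 0.57)]
counter []
round_glasses []
tall_flask []
short_flask []
cup []
```

View pics/scene0.png

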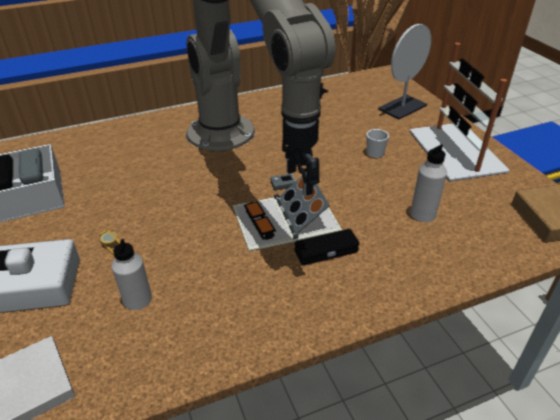

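View pics/side0.png

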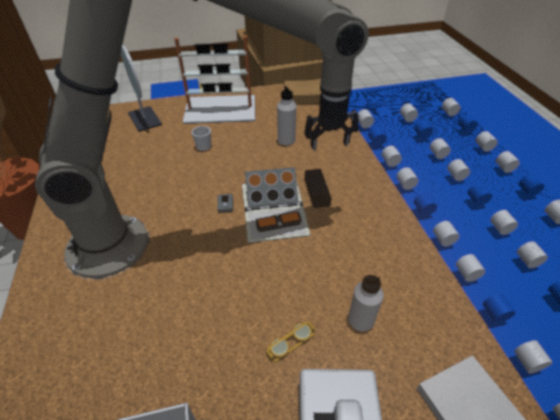

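View pics/wrist0.png

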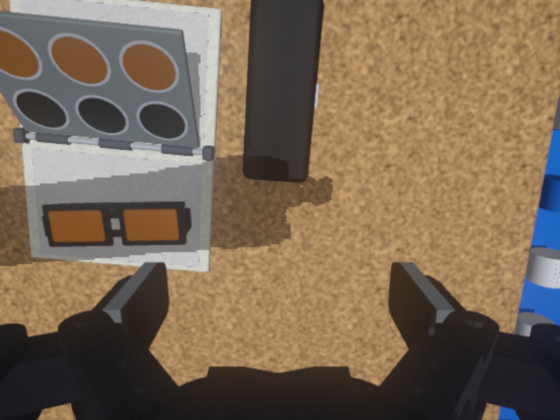

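The scene view shows the book around (285,218) with the sunglasses at (258,219) and the leaf half raised. In the wrist view the bearing blocks are at (20,135) and (208,153), and the sunglasses at about (45..188, 203..245). The page's −y corners are at (32,258) and (209,270).

```bash
cat > m0.py <<'E'
from h import *
D=pickle.load(open('d0.pkl','rb')); w=D['wrist']; s=D['scene']; d=D['side']
pr=lambda n,x:print(n,np.round(x,4))
b1=onz(w,(20,135),.0185); b2=onz(w,(208,153),.0185); pr('blocks',b1);pr('b2',b2)
print('sep',np.linalg.norm(b2-b1),'yaw',np.degrees(np.arctan2(*(b2-b1)[[1,0]])), 'mid',(b1+b2)/2)
c=[onz(w,u,.008) for u in [(220,10),(209,270),(32,258)]]
for x in c: pr('corner',x)
print('sizes',np.linalg.norm(c[0]-c[1]),np.linalg.norm(c[2]-c[1]),'yaw',np.degrees(np.arctan2(*(c[1]-c[2])[[1,0]])))
pr('book ctr',(c[0]+c[2])/2)
pr('spine w',onz(w,(115.1,145),.0115)); pr('spine s',onz(s,(284.9,217.1),.0115)); pr('spine d',onz(d,(274.2,203.9),.0115))
for u in [(46,205),(45,245),(188,203),(187,243)]: pr('sg corner top',onz(w,u,.030))
pr('sg org w',onz(w,(125.9,219.4),.008)); pr('sg s',onz(s,(255.6,222.5),.008))
for a,b in [('scene','side'),('side','wrist'),('scene','wrist')]:
    L={'scene':(318.5,186.2),'side':(271.4,169.8),'wrist':(65,16.8)}
    pr('edge '+a+b,tri([D[a],D[b]],[L[a],L[b]]))
pr('case s',onz(s,(324.4,251.6),0)); pr('case d',onz(d,(318,190.4),0))
pr('counter d',onz(d,(224.6,210.6),0)); pr('round s',onz(s,(118.5,247.9),0)); pr('round d',onz(d,(290.2,342.7),0))
pr('tall s',onz(s,(421.8,213.4),0));pr('tall d',onz(d,(287,138.9),0));pr('short s',onz(s,(139,298),0));pr('short d',onz(d,(358,319.6),0));pr('cup s',onz(s,(377,154),0));pr('cup d',onz(d,(205,148),0))
pr('case wrist corner top',[onz(w,u,.038) for u in [(244,178),(308,180),(255,0)]])
E
python3 m0.py
```

```text
blocks [0.4286 0.0407 0.0185]
b2 [0.6065 0.0237 0.0185]
sep 0.17867176387956393 yaw -5.468781768967822 mid [0.51757377 0.03222114 0.0185    ]
corner [0.6216 0.1507 0.008 ]
corner [ 0.5994 -0.1033  0.008 ]
corner [ 0.4107 -0.0895  0.008 ]
sizes 0.2550386276001741 0.18919776470949531 yaw -4.2058324640610705
book ctr [0.5162 0.0306 0.008 ]
spine w [0.5149 0.0307 0.0115]
spine s [0.5209 0.0295 0.0115]
spine d [0.5217 0.043  0.0115]
sg corner top [ 0.4496 -0.025   0.03  ]
sg corner top [ 0.4419 -0.0662  0.03  ]
sg corner top [ 0.587 -0.023  0.03 ]
sg corner top [ 0.5834 -0.0641  0.03  ]
sg org w [ 0.5158 -0.0463  0.008 ]
sg s [ 0.5068 -0.0521  0.008 ]
edge sceneside [0.5299 0.1226 0.0938]
edge sidewrist [0.5287 0.1246 0.0911]
edge scenewrist [0.5268 0.1263 0.0946]
case s [0.6749 0.0763 0.    ]
case d [0.6839 0.0835 0.    ]
counter d [0.3607 0.0618 0.    ]
round s [ 0.453 -0.418  0.   ]
round d [ 0.4581 -0.423   0.    ]
tall s [0.6435 0.3963 0.    ]
tall d [ 0.6527  0.4    -0.    ]
short s [ 0.6455 -0.3982  0.    ]
short d [ 0.6407 -0.4033 -0.    ]
cup s [0.3336 0.4351 0.    ]
cup d [0.3306 0.4161 0.    ]
case wrist corner top [[0.6424 0.003  0.038 ]
 [0.7017 0.0011 0.038 ]
 [0.655  0.1512 0.038 ]]
```

>>> apply_moves:
  moves: "-1 0 0 0 0 0 0.625; -1 0 0 0 0 0 0.625; -1 -0.2575 0.0225 0 0 0 0; -1 -0.2575 0.0225 0 0 0 0; -1 -0.2575 0.0225 0 0 0 0; -1 -0.2575 0.0225 0 0 0 0; -1 -0.2575 0.0225 0 0 0 0; -1 0 0 0.2 0 0 0; -1 0 0 0.2 0 0 0; -1 0 0 0.2 0 0 0; -1 0 0 0.2 0 0 0; -1 0 0 0 0 0 0"

```text
t: 2.65
eef_pos: [0.5169, -0.0001, 0.1316]
tool_rot: [0.001, 0.999, -0.043, -0.003]
contact_force: [-0.5, 0.8, -0.3]
gripper_width: 1.004
```

```bash
cat > look.py <<'E'
import sys
from h import *
tag=sys.argv[1]; o=bot.get_obs(); print({k:np.round(o[k],4) for k in ['t','eef_pos','tool_rot','contact_force','gripper_width']})
c=np.array([.517,.031,0]); a=np.radians(-5)
M=np.array([[np.cos(a),np.sin(a),0],[-np.sin(a),np.cos(a),0],[0,0,1]])
print('tcp in book',(M@(o['eef_pos']-c)).round(4))
D={}
for n in sys.argv[2:]:
    p=cam(n); save(p,n+tag); D[n]=p
pickle.dump(D,open('d%s.pkl'%tag,'wb'))
if 'side' in D or 'scene' in D:
    big=[]
    for n in ('scene','side'):
        if n in D:
            p=D[n]; u=proj(p,[[.52,0,.03]])[0].astype(int); im=p['image'][max(0,u[1]-75):u[1]+75,u[0]-100:u[0]+100]
            big.append(cv2.resize(im,(800,600) if len(D)==1 else (400,300),interpolation=cv2.INTER_CUBIC)); print(n,'crop origin',u-[100,75])
    cv2.imwrite('pics/crop%s.png'%tag,cv2.cvtColor(np.vstack(big),cv2.COLOR_RGB2BGR))
E
python3 look.py 1 scene side wrist
```

```text
{'t': np.float64(2.65), 'eef_pos': array([ 5.169e-01, -1.000e-04,  1.316e-01]), 'tool_rot': array([ 5.00e-04,  9.99e-01, -4.35e-02, -3.40e-03]), 'contact_force': array([-0.5157,  0.8372, -0.2709]), 'gripper_width': np.float64(1.0043)}
tcp in book [ 0.0027 -0.031   0.1316]
scene crop origin [174 139]
side crop origin [176 134]
```

View pics/wrist1.png

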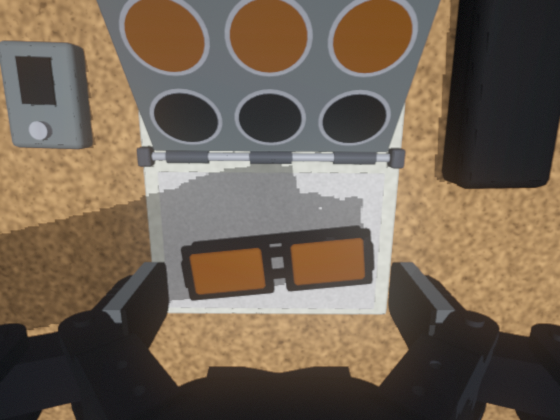

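View pics/crop1.png

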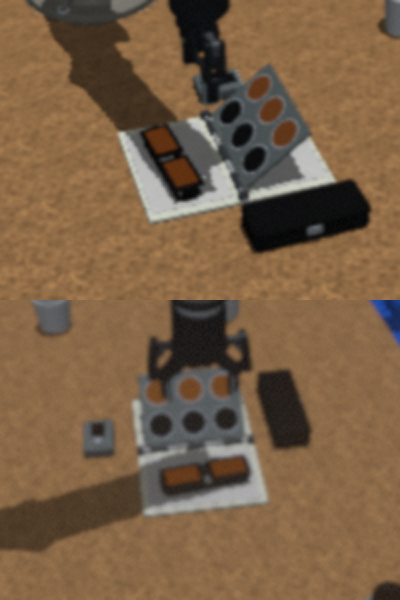

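Wrist view: spine is level at rows 157–158 (blocks at (145,156) and (397,157)), so the tool is aligned with the book. The sunglasses' inner edge runs from (185,248) to (365,229). I'll measure again from here.

Run:
```python
from h import *
D=pickle.load(open('d1.pkl','rb'));w=D['wrist']
c=np.array([.517,.031,0]); a=np.radians(-5)
M=np.array([[np.cos(a),np.sin(a),0],[-np.sin(a),np.cos(a),0],[0,0,1]])
B=lambda X:(M@(X-c)*1000).round(1)
for u in [(145,156),(397,157)]: print('blk',B(onz(w,u,.0185)))
for u in [(168,313),(387,313)]: print('page corner',B(onz(w,u,.008)))
for u in [(185,248),(365,229),(375,285),(190,298)]: print('sg',B(onz(w,u,.032)),B(onz(w,u,.02)))
for n in ('wrist','scene','side'):
  for t in ('spine','leaf_edge','sunglasses'):
    r=nets.spot_point(raw(D[n]),t)[:1]
    if r: print(n,t,np.round(r[0]['location']),round(r[0]['score'],2),B(onz(D[n],r[0]['location'],{'spine':.0115,'leaf_edge':.09,'sunglasses':.008}[t])))
# open fingertip guess projection
o=M.T@np.array([0,0,0])
for x in (-.0425,.0425,-.057,.057):
  for y in (-.011,.011):
    X=c+M.T@np.array([.0027+x,-.031+y,.1316+.013]); print(x,y,proj(w,X).round(0))
```

```text
blk [-89.5   2.1  18.5]
blk [87.9  1.4 18.5]
page corner [ -86.5 -128.3    8. ]
page corner [  93.8 -128.1    8. ]
sg [-62.2 -61.7  32. ] [-65.5 -66.4  20. ]
sg [ 65.3 -47.4  32. ] [ 68.3 -51.4  20. ]
sg [ 75.3 -90.6  32. ] [ 78.7 -96.7  20. ]
sg [ -61.1 -101.3   32. ] [ -64.3 -108.    20. ]
wrist spine [271. 156.] 0.56 [-1.2  1.  11.5]
wrist sunglasses [275. 254.] 0.77 [  2.1 -76.3   8. ]
scene spine [284. 215.] 0.84 [-5.1 -1.5 11.5]
scene leaf_edge [319. 186.] 0.8 [-3.2 99.6 90. ]
scene sunglasses [258. 223.] 0.96 [  1.2 -77.9   8. ]
side spine [271. 205.] 0.61 [-6.2  7.3 11.5]
side leaf_edge [268. 169.] 0.94 [-3.3 99.  90. ]
side sunglasses [281. 227.] 0.95 [ 11.6 -87.7   8. ]
-0.0425 -0.011 [[169. 305.]]
-0.0425 0.011 [[164. 254.]]
0.0425 -0.011 [[379. 305.]]
0.0425 0.011 [[383. 254.]]
-0.057 -0.011 [[133. 305.]]
-0.057 0.011 [[127. 254.]]
0.057 -0.011 [[415. 305.]]
0.057 0.011 [[420. 254.]]
```

>>> apply_moves:
  moves: "-1 0 0 0.16 0 0 0; -1 0 0 0.16 0 0 0; -1 0 0 0.16 0 0 0; -1 0 0 0.16 0 0 0; -1 0 0 0.16 0 0 0; -1 0 0 0.16 0 0 0; -1 0 0 0.05 0 0 0; -1 0 0 0.04 0 0 0; -1 0 0 0 0 0 0"

```text
t: 4.0
eef_pos: [0.5198, 0.0, 0.009]
tool_rot: [0.0, 0.999, -0.044, -0.0]
contact_force: [-0.2, 0.3, -0.2]
gripper_width: 1.001
```

```bash
python3 look.py 2 scene side wrist
```

```text
{'t': np.float64(4.0), 'eef_pos': array([0.5198, 0.    , 0.009 ]), 'tool_rot': array([ 1.00e-04,  9.99e-01, -4.36e-02, -4.00e-04]), 'contact_force': array([-0.2486,  0.271 , -0.223 ]), 'gripper_width': np.float64(1.0012)}
tcp in book [ 0.0055 -0.0306  0.009 ]
scene crop origin [174 139]
side crop origin [176 134]
```

View pics/wrist2.png

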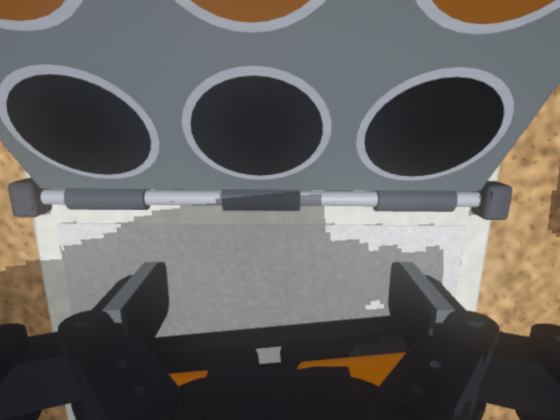

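View pics/crop2.png

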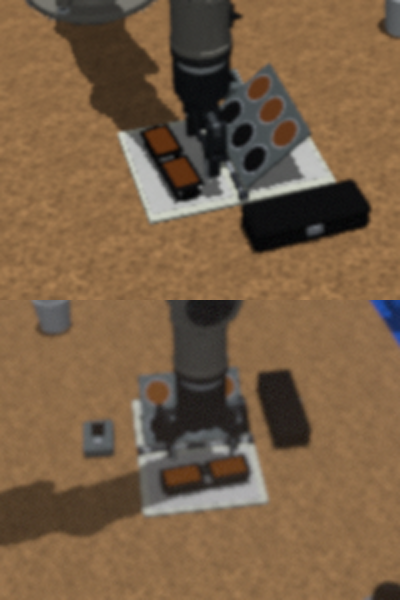

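Fingers stand between spine and glasses without contact. I'll lower a bit more and start the push.

>>> apply_moves:
  moves: "-1 0 0 0.035 0 0 0; -1 0 0 0.03 0 0 0; -1 0 0.04 0 0 0 0; -1 0 0.04 0 0 0 0; -1 0 0.04 0 0 0 0; -1 0 0.04 0 0 0 0; -1 0 0.04 0 0 0 0; -1 0 0.04 0 0 0 0; -1 0 0.04 0 0 0 0; -1 0 0.04 0 0 0 0; -1 0 0 0 0 0 0"

```text
t: 5.07
eef_pos: [0.5164, -0.0397, 0.0015]
tool_rot: [0.0, 0.999, -0.044, 0.0]
contact_force: [-0.8, -0.3, 0.6]
gripper_width: 1.0
```

```bash
python3 look.py 3 scene side wrist
```

```text
{'t': np.float64(5.0667), 'eef_pos': array([ 0.5164, -0.0397,  0.0015]), 'tool_rot': array([ 3.00e-04,  9.99e-01, -4.44e-02,  0.00e+00]), 'contact_force': array([-0.8328, -0.2662,  0.5694]), 'gripper_width': np.float64(1.0)}
tcp in book [ 0.0056 -0.0705  0.0015]
scene crop origin [174 139]
side crop origin [176 134]
```

View pics/wrist3.png

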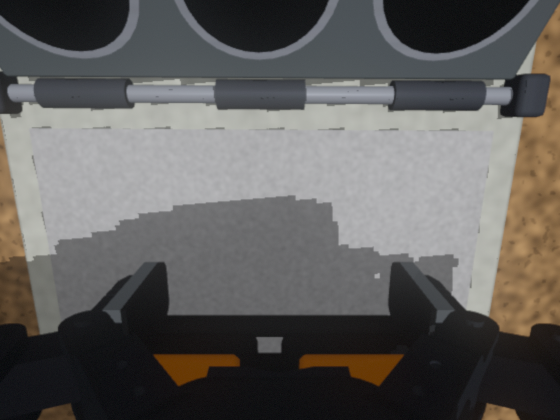

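View pics/crop3.png

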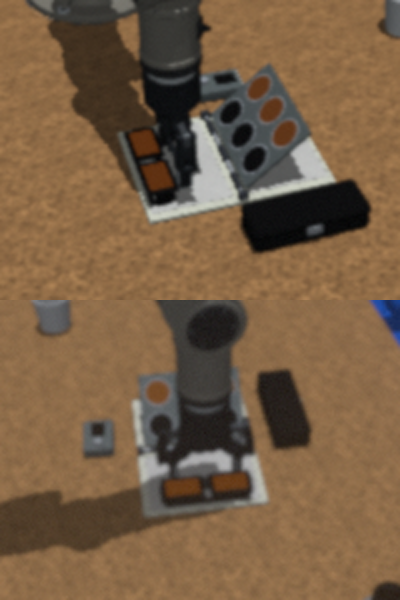

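The glasses slide squarely ahead of both fingers (level in the wrist view at row 317). Continuing.

>>> apply_moves:
  moves: "-1 0 0.035 0 0 0 0; -1 0 0.035 0 0 0 0; -1 0 0.035 0 0 0 0; -1 0 0.035 0 0 0 0; -1 0 0.035 0 0 0 0; -1 0 0.035 0 0 0 0; -1 0 0.035 0 0 0 0; -1 0 0.035 0 0 0 0; -1 0 0.035 0 0 0 0; -1 0 0.035 0 0 0 0; -1 0 0 0 0 0 0"

```text
t: 6.13
eef_pos: [0.5128, -0.0813, 0.0015]
tool_rot: [0.0, 0.999, -0.044, 0.0]
contact_force: [-0.2, -0.7, 0.2]
gripper_width: 1.0
```

```bash
python3 look.py 4 scene side wrist
```

```text
{'t': np.float64(6.1333), 'eef_pos': array([ 0.5128, -0.0813,  0.0015]), 'tool_rot': array([ 3.00e-04,  9.99e-01, -4.43e-02,  0.00e+00]), 'contact_force': array([-0.1715, -0.7053,  0.2341]), 'gripper_width': np.float64(1.0005)}
tcp in book [ 0.0056 -0.1122  0.0015]
scene crop origin [174 139]
side crop origin [176 134]
```

View pics/crop4.png

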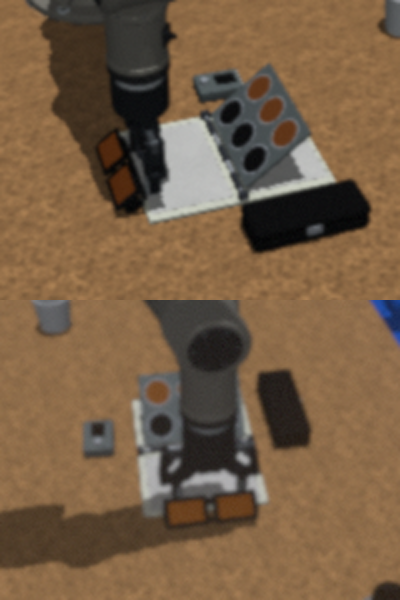

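View pics/wrist4.png

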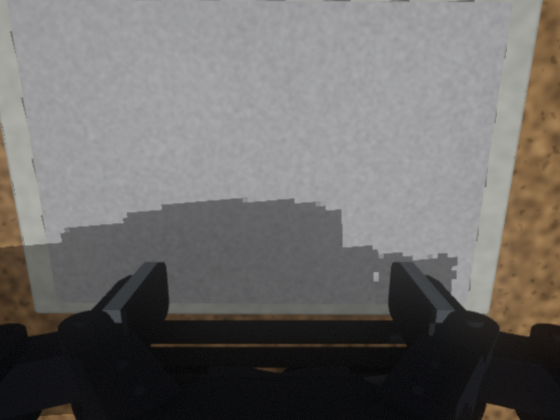

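They've tipped over the board edge with the lenses still up, as expected. I'll keep pushing, more slowly.

>>> apply_moves:
  moves: "-1 0 0.025 0 0 0 0; -1 0 0.025 0 0 0 0; -1 0 0.025 0 0 0 0; -1 0 0.025 0 0 0 0; -1 0 0.025 0 0 0 0; -1 0 0.025 0 0 0 0; -1 0 0.025 0 0 0 0; -1 0 0.025 0 0 0 0; -1 0 0 0 0 0 0"

```text
t: 7.03
eef_pos: [0.5107, -0.1049, 0.0015]
tool_rot: [0.0, 0.999, -0.044, -0.0]
contact_force: [-0.1, -0.2, -0.2]
gripper_width: 0.999
```

```bash
python3 look.py 5 scene side wrist
```

```text
{'t': np.float64(7.0333), 'eef_pos': array([ 0.5107, -0.1049,  0.0015]), 'tool_rot': array([ 2.00e-04,  9.99e-01, -4.41e-02, -0.00e+00]), 'contact_force': array([-0.096 , -0.191 , -0.1952]), 'gripper_width': np.float64(0.9986)}
tcp in book [ 0.0056 -0.1359  0.0015]
scene crop origin [174 139]
side crop origin [176 134]
```

View pics/crop5.png

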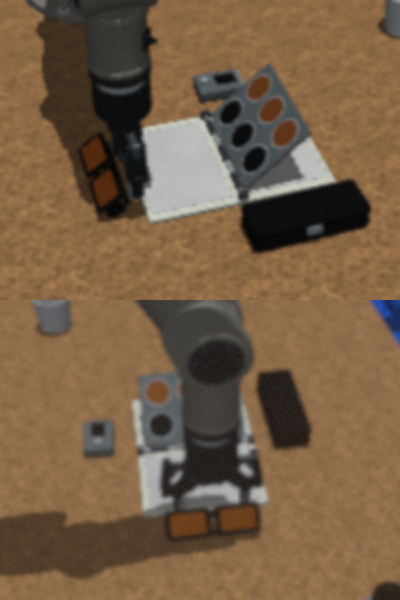

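View pics/wrist5.png

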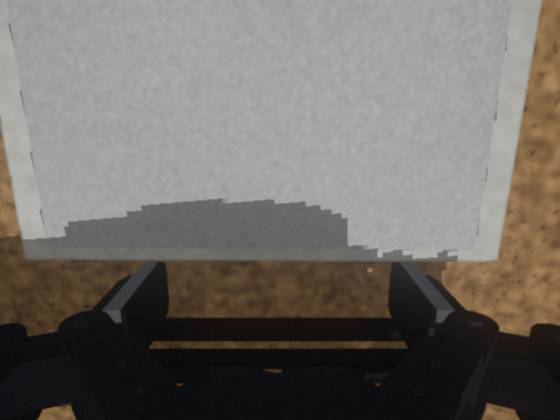

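Run:
```python
from h import *
D=pickle.load(open('d5.pkl','rb'))
o=[]
for n in ('scene','side'):
    p=D[n];u=proj(p,[[.51,-.13,.02]])[0].astype(int)
    o.append(cv2.resize(p['image'][u[1]-38:u[1]+37,u[0]-50:u[0]+50],(800,600) if 0 else (600,450)[:2],interpolation=cv2.INTER_LANCZOS4)); print(n,u-[50,38])
for i,x in enumerate(o): cv2.imwrite(f'pics/z5{i}.png',cv2.cvtColor(x,cv2.COLOR_RGB2BGR))
```

```text
scene [178 189]
side [233 204]
```

View pics/z50.png

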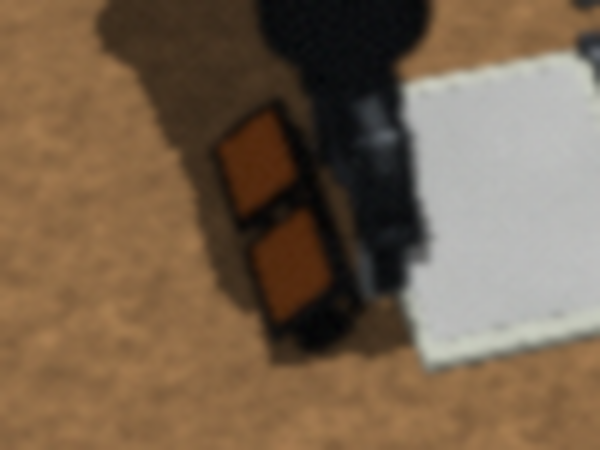

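View pics/z51.png

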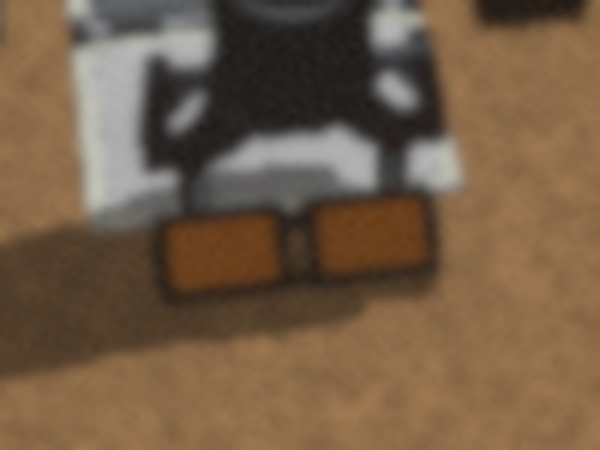

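Run:
```python
from h import *
D=pickle.load(open('d5.pkl','rb'))
c=np.array([.517,.031,0]); a=np.radians(-5)
M=np.array([[np.cos(a),np.sin(a),0],[-np.sin(a),np.cos(a),0],[0,0,1]])
P={'-x in':((280,100),(162,218)),'-x out':((213,152),(170,300)),'+x in':((358,300),(430,195)),'+x out':((272,337),(435,285))}
for k,(s,d) in P.items():
    us=np.array([178,189])+np.array(s)/6; ud=np.array([233,204])+np.array(d)/6
    X=tri([D['scene'],D['side']],[us,ud]); print(k,(M@(X-c)*1000).round(1), proj(D['scene'],X).round(1)-us)
```

```text
-x in [ -60.1 -156.4   40. ] [[-0.26666667  0.43333333]]
-x out [ -60.5 -189.6   17.5] [[-0.2         0.26666667]]
+x in [  71.9 -152.3   30.1] [[-0.46666667  0.6       ]]
+x out [  66.5 -191.8   12.5] [[-0.93333333  1.23333333]]
```

Scene zoom: the glasses lean about 30° outwards, because their inner bottom edge rides on the fingertips (lens face inner edge z≈35–40 mm, outer ≈15 mm). I'll move clear of the board and lower the tips so they come down flat.

>>> apply_moves:
  moves: "-1 0 0.025 0.012 0 0 0; -1 0 0.025 0.012 0 0 0; -1 0 0.025 0 0 0 0; -1 0 0.025 0.02 0 0 0; -1 0 0 0.02 0 0 0; -1 0 0 0.01 0 0 0; -1 0 0 0 0 0 0"

```text
t: 7.77
eef_pos: [0.5095, -0.1158, -0.0078]
tool_rot: [-0.0, 0.999, -0.044, -0.0]
contact_force: [-0.9, -0.4, -0.6]
gripper_width: 1.0
```

```bash
cat > zoom.py <<'E'
import sys
from h import *
tag=sys.argv[1]; D=pickle.load(open('d%s.pkl'%tag,'rb'))
X=[float(v) for v in sys.argv[2:5]] if len(sys.argv)>2 else [.51,-.13,.02]
o=[]
for n in ('scene','side'):
    p=D[n];u=proj(p,[X])[0].astype(int)
    o.append(cv2.resize(p['image'][u[1]-38:u[1]+37,u[0]-50:u[0]+50],(400,300),interpolation=cv2.INTER_LANCZOS4)); print(n,u-[50,38])
cv2.imwrite(f'pics/z{tag}.png',cv2.cvtColor(np.hstack(o),cv2.COLOR_RGB2BGR))
E
python3 look.py 6 scene side wrist; python3 zoom.py 6
```

```text
{'t': np.float64(7.7667), 'eef_pos': array([ 0.5095, -0.1158, -0.0078]), 'tool_rot': array([-1.00e-04,  9.99e-01, -4.36e-02, -3.00e-04]), 'contact_force': array([-0.9209, -0.3907, -0.6314]), 'gripper_width': np.float64(0.9998)}
tcp in book [ 0.0053 -0.1469 -0.0078]
scene crop origin [174 139]
side crop origin [176 134]
scene [178 189]
side [233 204]
```

View pics/z6.png

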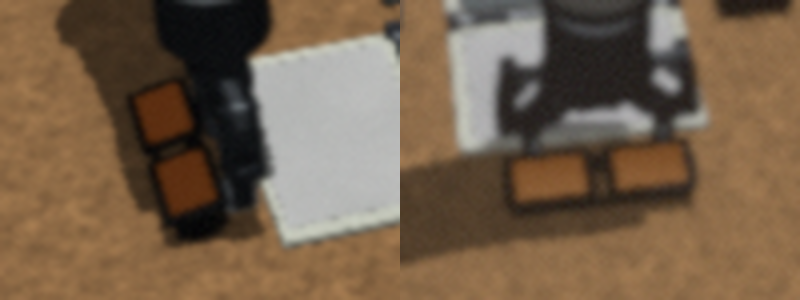

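View pics/wrist6.png

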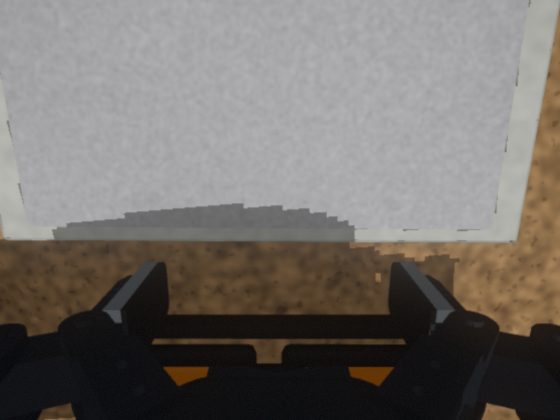

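Flatter now. I'll push 16 mm further at this low height, then back off.

>>> apply_moves:
  moves: "-1 0 0.025 0 0 0 0; -1 0 0.025 0 0 0 0; -1 0 0.025 0 0 0 0; -1 0 0.025 0 0 0 0; -1 0 0.025 0 0 0 0; -1 0 0.02 0 0 0 0; -1 0 0 0 0 0 0; -1 0 -0.04 0 0 0 0; -1 0 -0.05 0 0 0 0; -1 0 -0.02 0 0 0 0; -1 0 0 0 0 0 0"

```text
t: 8.83
eef_pos: [0.5096, -0.1185, -0.0074]
tool_rot: [-0.0, 0.999, -0.043, -0.0]
contact_force: [-0.0, 0.9, 0.0]
gripper_width: 1.002
```

```bash
python3 look.py 7 scene side wrist; python3 zoom.py 7
```

```text
{'t': np.float64(8.8333), 'eef_pos': array([ 0.5096, -0.1185, -0.0074]), 'tool_rot': array([-4.000e-04,  9.991e-01, -4.260e-02, -0.000e+00]), 'contact_force': array([-0.036 ,  0.851 ,  0.0168]), 'gripper_width': np.float64(1.0018)}
tcp in book [ 0.0057 -0.1496 -0.0074]
scene crop origin [174 139]
side crop origin [176 134]
scene [178 189]
side [233 204]
```

View pics/z7.png

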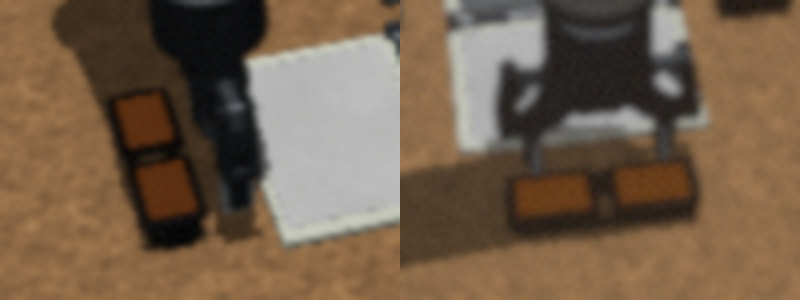

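View pics/wrist7.png

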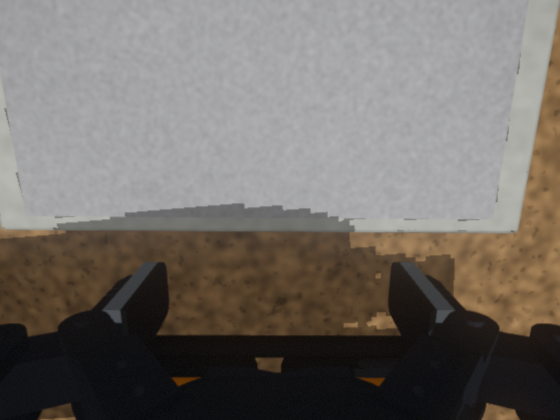

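The glasses now lie flat on the table with a clear gap to the book. Lifting away.

>>> apply_moves:
  moves: "-1 0 -0.01 -0.05 0 0 0; -1 0 0 -0.1 0 0 0; -1 0 0 -0.25 0 0 0; -1 0 0 -0.3 0 0 0; -1 0 0 -0.3 0 0 0; -1 0 0 -0.3 0 0 0; -1 0 0 -0.3 0 0 0; -1 0 0 -0.2 0 0 0; 1 0 -0.2 0 0 0 0; 1 0 -0.2 0 0 0 0; 1 0 0 0 0 0 0"

```text
t: 9.9
eef_pos: [0.5144, -0.0662, 0.2106]
tool_rot: [-0.001, 0.999, -0.041, 0.001]
contact_force: [0.2, 0.6, -0.3]
gripper_width: 0.603
```

```bash
python3 look.py 8 scene side wrist; python3 zoom.py 8
python3 - <<'E'
from h import *
D=pickle.load(open('d8.pkl','rb'))
c=np.array([.517,.031,0]); a=np.radians(-5)
M=np.array([[np.cos(a),np.sin(a),0],[-np.sin(a),np.cos(a),0],[0,0,1]])
B=lambda X:(M@(X-c)*1000).round(1)
L={}
for n in D:
  for t,z in (('spine',.0115),('leaf_edge',.09),('sunglasses',0)):
    r=nets.spot_point(raw(D[n]),t)[:1]
    if r: L[n,t]=r[0]['location']; print(n,t,np.round(r[0]['location'],1),round(r[0]['score'],2),B(onz(D[n],r[0]['location'],z)))
for t in ('leaf_edge','sunglasses'):
    k=[n for n in D if (n,t) in L]
    if len(k)>1: print(t,k,B(tri([D[n] for n in k],[L[n,t] for n in k])))
E
```

```text
{'t': np.float64(9.9), 'eef_pos': array([ 0.5144, -0.0662,  0.2106]), 'tool_rot': array([-0.0012,  0.9992, -0.041 ,  0.0014]), 'contact_force': array([ 0.1987,  0.5867, -0.2858]), 'gripper_width': np.float64(0.6033)}
tcp in book [ 0.0059 -0.0971  0.2106]
scene crop origin [174 139]
side crop origin [176 134]
scene [178 189]
side [233 204]
scene spine [286.6 214.1] 0.87 [-6.8  7.3 11.5]
scene leaf_edge [317.9 186.2] 0.91 [-4.7 96.4 90. ]
scene sunglasses [216.7 232. ] 0.67 [  -6.4 -192.8    0. ]
side sunglasses [283.7 257.6] 0.62 [   3.3 -199.6    0. ]
wrist spine [271.1  63.5] 0.78 [-1.6  1.5 11.5]
wrist sunglasses [275.6 264.3] 0.66 [   2.3 -191.9    0. ]
sunglasses ['scene', 'side', 'wrist'] [   1.4 -194.6    0.6]
```

View pics/z8.png

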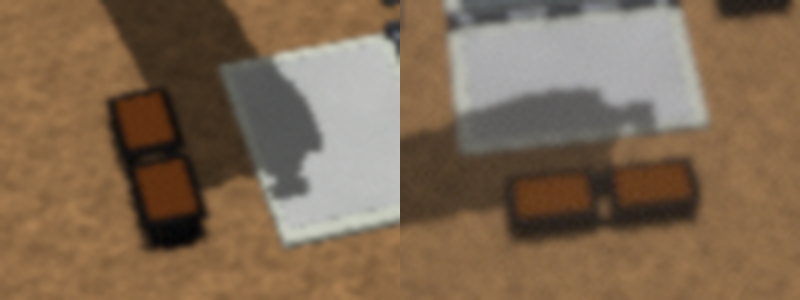

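View pics/wrist8.png

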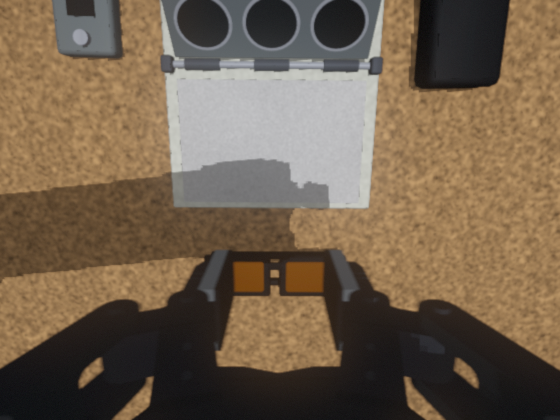

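Glasses confirmed flat at book y≈−194 mm (inner edge ≈−172, board edge −130). Now going to the other side of the leaf with the fingers shut.

>>> apply_moves:
  moves: "1 -0.006 -0.276 0 0 0 0; 1 -0.006 -0.276 0 0 0 0; 1 -0.006 -0.276 0 0 0 0; 1 -0.006 -0.276 0 0 0 0; 1 -0.006 -0.276 0 0 0 0; 1 -0.006 -0.276 0 0 0 0; 1 -0.006 -0.276 0 0 0 0; 1 0 0 0 0 0 0; 1 0 0 0.25 0 0 0; 1 0 0 0.25 0 0 0; 1 0 0 0 0 0 0"

```text
t: 11.42
eef_pos: [0.5254, 0.1589, 0.1437]
tool_rot: [0.002, 0.999, -0.043, -0.004]
contact_force: [-1.8, -0.7, -0.6]
gripper_width: 0.0
```

```bash
python3 look.py 9 scene side; python3 zoom.py 9 .53 .14 .08
python3 - <<'E'
import numpy as np
for th in np.arange(.7,3.15,.14):
    if th<1.57: y=123*np.cos(th)+3*np.sin(th)+11; z=11.5+123*np.sin(th)-3*np.cos(th)-28
    else: r=100; y=r*np.cos(th)+3.5*np.sin(th)+11; z=11.5+r*np.sin(th)-3.5*np.cos(th)
    print(round(th,2),round(y,1),round(z,1))
E
```

```text
{'t': np.float64(11.4167), 'eef_pos': array([0.5254, 0.1589, 0.1437]), 'tool_rot': array([ 0.0018,  0.9991, -0.0433, -0.0041]), 'contact_force': array([-1.7692, -0.7358, -0.635 ]), 'gripper_width': np.float64(0.0003)}
tcp in book [-0.0027  0.1282  0.1437]
scene crop origin [174 139]
side crop origin [176 134]
scene [273 151]
side [219 130]
0.7 107.0 60.4
0.84 95.3 73.1
0.98 82.0 84.0
1.12 67.3 92.9
1.26 51.5 99.7
1.4 34.9 104.2
1.54 17.8 106.3
1.68 3.6 111.3
1.82 -10.3 109.3
1.96 -23.7 105.3
2.1 -36.5 99.6
2.24 -48.3 92.1
2.38 -59.0 83.0
2.52 -68.3 72.6
2.66 -76.0 60.9
2.8 -82.0 48.3
2.94 -86.3 35.0
3.08 -88.6 21.1
```

View pics/z9.png

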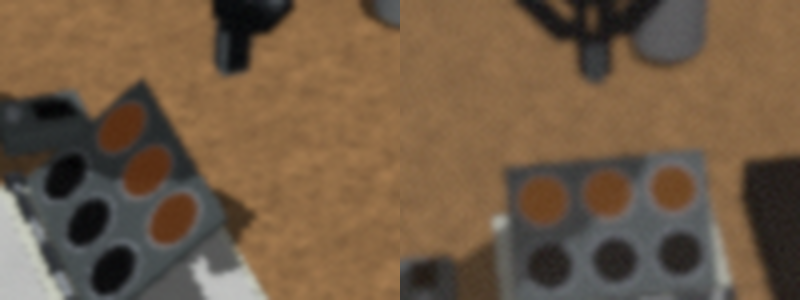

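The finger stands beyond the leaf's free edge. I'll go down to z≈0.06, approach, and follow the arc.

>>> apply_moves:
  moves: "1 0 -0.04 0.1 0 0 0; 1 0 0 0.2 0 0 0; 1 0 0 0.2 0 0 0; 1 0 0 0.2 0 0 0; 1 0 0 0 0 0 0; 1 0 0.08 0 0 0 0; 1 0 0.08 0 0 0 0; 1 0 0.06 0 0 0 0; 1 0 0.05 -0.05 0 0 0; 1 0 0.05 -0.055 0 0 0; 1 0 0 0 0 0 0"

```text
t: 12.43
eef_pos: [0.5274, 0.1258, 0.0798]
tool_rot: [-0.001, 0.999, -0.045, 0.002]
contact_force: [0.3, 0.5, 0.9]
gripper_width: 0.004
```

```bash
python3 look.py 10 scene side; python3 zoom.py 10 .53 .12 .08
```

```text
{'t': np.float64(12.4333), 'eef_pos': array([0.5274, 0.1258, 0.0798]), 'tool_rot': array([-6.00e-04,  9.99e-01, -4.47e-02,  1.90e-03]), 'contact_force': array([0.3384, 0.4708, 0.8834]), 'gripper_width': np.float64(0.004)}
tcp in book [0.0021 0.0953 0.0798]
scene crop origin [174 139]
side crop origin [176 134]
scene [266 153]
side [221 134]
```

View pics/z10.png

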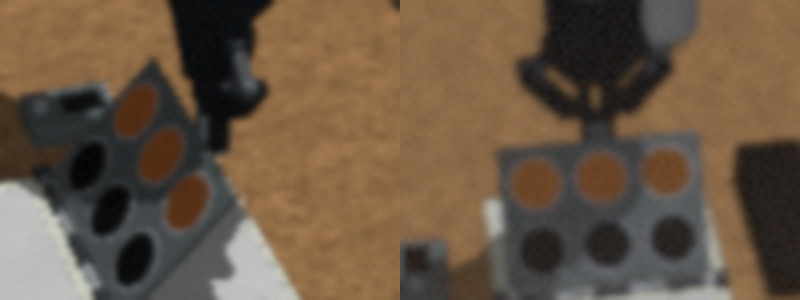

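The leaf is already turning with the push (edge visibly higher in both views). Following the arc.

>>> apply_moves:
  moves: "1 0 0.06 0 0 0 0; 1 0 0.06 -0.033 0 0 0; 1 0 0.06 -0.033 0 0 0; 1 0 0.06 -0.033 0 0 0; 1 0 0.06 -0.025 0 0 0; 1 0 0.06 -0.025 0 0 0; 1 0 0.06 -0.025 0 0 0; 1 0 0.06 -0.017 0 0 0; 1 0 0.06 -0.017 0 0 0; 1 0 0.06 -0.008 0 0 0; 1 0 0 0 0 0 0"

```text
t: 13.45
eef_pos: [0.519, 0.0526, 0.103]
tool_rot: [0.001, 0.999, -0.045, -0.001]
contact_force: [0.8, -1.0, 0.2]
gripper_width: 0.005
```

```bash
python3 look.py 11 scene side; python3 zoom.py 11 .52 .05 .1
```

```text
{'t': np.float64(13.45), 'eef_pos': array([0.519 , 0.0526, 0.103 ]), 'tool_rot': array([ 7.00e-04,  9.99e-01, -4.49e-02, -6.00e-04]), 'contact_force': array([ 0.8497, -0.9547,  0.1636]), 'gripper_width': np.float64(0.0047)}
tcp in book [1.00e-04 2.17e-02 1.03e-01]
scene crop origin [174 139]
side crop origin [176 134]
scene [241 151]
side [222 144]
```

View pics/z11.png

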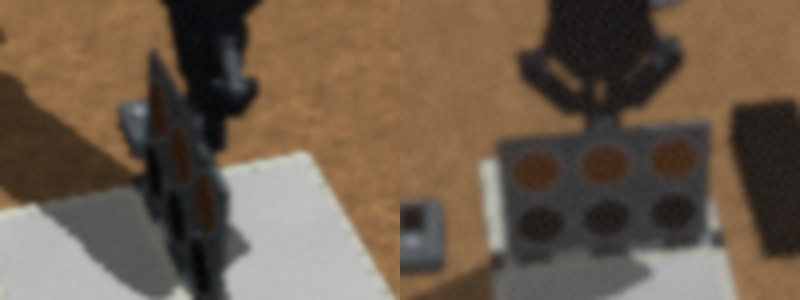

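>>> apply_moves:
  moves: "1 0 0.072 0 0 0 0; 1 0 0.072 0 0 0 0; 1 0 0.0525 0.0075 0 0 0; 1 0 0.0525 0.0075 0 0 0; 1 0 0.052 0.0155 0 0 0; 1 0 0.052 0.0155 0 0 0; 1 0 0.049 0.0215 0 0 0; 1 0 0.049 0.0215 0 0 0; 1 0 0.045 0.029 0 0 0; 1 0 0.045 0.029 0 0 0; 1 0 0 0 0 0 0"

```text
t: 14.47
eef_pos: [0.5134, -0.0112, 0.0846]
tool_rot: [0.0, 0.999, -0.044, -0.001]
contact_force: [0.0, -0.5, -0.3]
gripper_width: 0.002
```

```bash
python3 look.py 12 scene side; python3 zoom.py 12 .515 -.03 .08
```

```text
{'t': np.float64(14.4667), 'eef_pos': array([ 0.5134, -0.0112,  0.0846]), 'tool_rot': array([ 4.00e-04,  9.99e-01, -4.45e-02, -6.00e-04]), 'contact_force': array([ 0.0361, -0.4678, -0.3139]), 'gripper_width': np.float64(0.0018)}
tcp in book [ 0.0001 -0.0424  0.0846]
scene crop origin [174 139]
side crop origin [176 134]
scene [213 163]
side [226 166]
```

View pics/z12.png

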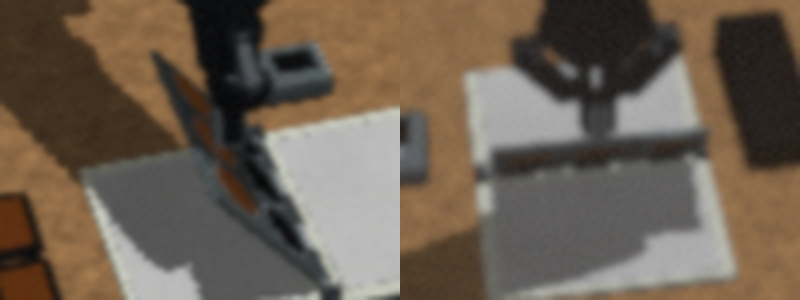

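>>> apply_moves:
  moves: "1 0 0.045 0.029 0 0 0; 1 0 0.045 0.029 0 0 0; 1 0 0.036 0.0405 0 0 0; 1 0 0.036 0.0405 0 0 0; 1 0 0.03 0.0445 0 0 0; 1 0 0.03 0.0445 0 0 0; 1 0 0.023 0.048 0 0 0; 1 0 0.023 0.048 0 0 0; 1 0 0.016 0.051 0 0 0; 1 0 0.016 0.051 0 0 0; 1 0 0 0 0 0 0"

```text
t: 15.48
eef_pos: [0.5099, -0.0458, 0.033]
tool_rot: [0.0, 0.999, -0.044, -0.001]
contact_force: [0.6, -0.1, 0.3]
gripper_width: 0.001
```

```bash
python3 look.py 13 scene side; python3 zoom.py 13 .515 -.05 .03
```

```text
{'t': np.float64(15.4833), 'eef_pos': array([ 0.5099, -0.0458,  0.033 ]), 'tool_rot': array([ 1.00e-04,  9.99e-01, -4.39e-02, -1.10e-03]), 'contact_force': array([ 0.5751, -0.1057,  0.2996]), 'gripper_width': np.float64(0.0012)}
tcp in book [-0.0004 -0.0772  0.033 ]
scene crop origin [174 139]
side crop origin [176 134]
scene [207 180]
side [228 182]
```

View pics/z13.png

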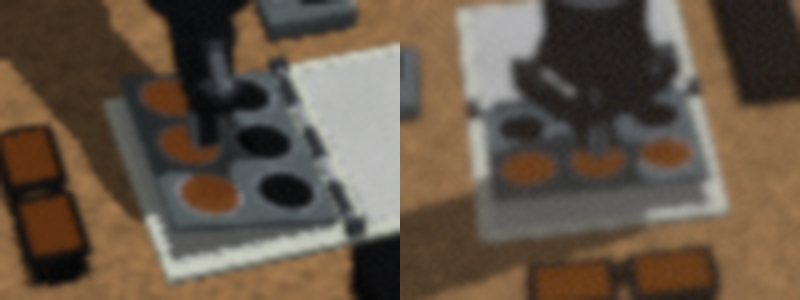

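>>> apply_moves:
  moves: "1 0 0.015 0.04 0 0 0; 1 0 0.01 0.04 0 0 0; 1 0 0 0.03 0 0 0; 1 0 0 0.02 0 0 0; 1 0 0 0.015 0 0 0; 1 0 0 0.01 0 0 0; 1 0 0 0 0 0 0"

```text
t: 16.17
eef_pos: [0.5104, -0.0484, 0.0155]
tool_rot: [0.0, 0.999, -0.044, -0.0]
contact_force: [0.1, 0.0, -0.2]
gripper_width: 0.002
```

>>> apply_moves:
  moves: "1 0 0 0.012 0 0 0; 1 0 0 0.012 0 0 0; 1 0 0 0 0 0 0; 1 0 0 0 0 0 0"

```text
t: 16.5
eef_pos: [0.5107, -0.0484, 0.0144]
tool_rot: [0.0, 0.999, -0.044, 0.0]
contact_force: [-5.3, 0.3, 18.5]
gripper_width: -0.001
```

Firm contact at tip height 14.4 mm (leaf top expected at 14.5 mm), 18 N. Releasing and checking.

>>> apply_moves:
  moves: "1 0 0 -0.05 0 0 0; 1 0 0 -0.1 0 0 0; 1 0 0 -0.25 0 0 0; 1 0 0 -0.3 0 0 0; 1 0 0 -0.3 0 0 0; 1 0 0 -0.3 0 0 0; 1 0 0 -0.3 0 0 0; 1 0 0 -0.2 0 0 0; 1 0 0 0 0 0 0"

```text
t: 17.25
eef_pos: [0.5137, -0.0483, 0.2346]
tool_rot: [-0.0, 0.999, -0.044, 0.005]
contact_force: [0.5, 0.5, -0.3]
gripper_width: -0.002
```

```bash
python3 look.py 14 scene side wrist; python3 zoom.py 14 .515 -.05 .03
python3 - <<'E'
from h import *
D=pickle.load(open('d14.pkl','rb'));D0=pickle.load(open('d0.pkl','rb'))
c=np.array([.517,.031,0]); a=np.radians(-5)
M=np.array([[np.cos(a),np.sin(a),0],[-np.sin(a),np.cos(a),0],[0,0,1]])
B=lambda X:(M@(X-c)*1000).round(1)
L={}
for n in D:
  for t,z in (('leaf_edge',.0115),('sunglasses',0),('case',0),('counter',0),('round_glasses',0),('cup',0),('tall_flask',0),('short_flask',0)):
    r=nets.spot_point(raw(D[n]),t)[:1]
    if r: print(n,t,np.round(r[0]['location'],1),round(r[0]['score'],2),B(onz(D[n],r[0]['location'],z)))
E
```

```text
{'t': np.float64(17.25), 'eef_pos': array([ 0.5137, -0.0483,  0.2346]), 'tool_rot': array([-2.00e-04,  9.99e-01, -4.37e-02,  5.00e-03]), 'contact_force': array([ 0.535 ,  0.5142, -0.2733]), 'gripper_width': np.float64(-0.0019)}
tcp in book [ 0.0037 -0.0793  0.2346]
scene crop origin [174 139]
side crop origin [176 134]
scene [207 180]
side [228 182]
scene leaf_edge [242.  219.1] 0.7 [ -24.3 -116.7   11.5]
scene sunglasses [214.6 235.7] 0.84 [   6.4 -201.2    0. ]
scene case [323.6 253.1] 0.88 [157.8  55.   -0. ]
scene counter [285.3 186.7] 0.87 [-142.4   46.7    0. ]
scene round_glasses [119.3 251.2] 0.58 [ -11.3 -451.6    0. ]
scene cup [375.5 153.4] 0.8 [-222.7  383.4    0. ]
scene tall_flask [423.7 215.3] 0.72 [103.2 375.9   0. ]
scene short_flask [136.4 299.5] 0.87 [ 168.2 -422.7   -0. ]
side leaf_edge [281.6 237.2] 0.83 [   7.1 -131.7   11.5]
side sunglasses [283.5 255.4] 0.61 [   3.9 -191.6    0. ]
side case [319.  189.1] 0.92 [166.4  72.7  -0. ]
side counter [225.1 208.7] 0.66 [-156.4   25.5    0. ]
side round_glasses [289.6 340.4] 0.7 [ -19.7 -451.4    0. ]
side cup [204.6 146. ] 0.76 [-220.7  380.6    0. ]
side short_flask [359.5 318.8] 0.64 [ 165.5 -420.3    0. ]
wrist leaf_edge [278.3 212.8] 0.79 [   0.6 -117.3   11.5]
wrist case [446.2  23.2] 0.74 [155.8  61.6   0. ]
wrist counter [110.5  45.2] 0.94 [-156.5   42.7    0. ]
```

View pics/z14.png

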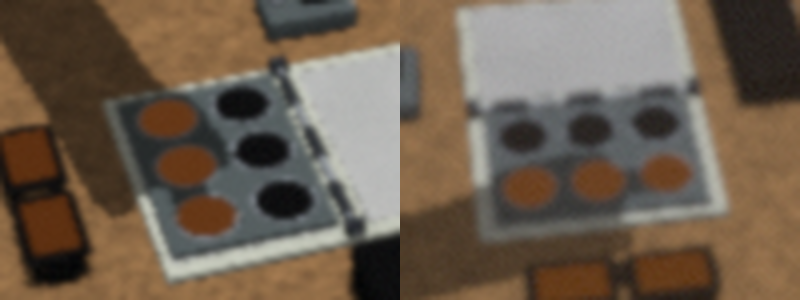

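View pics/wrist14.png

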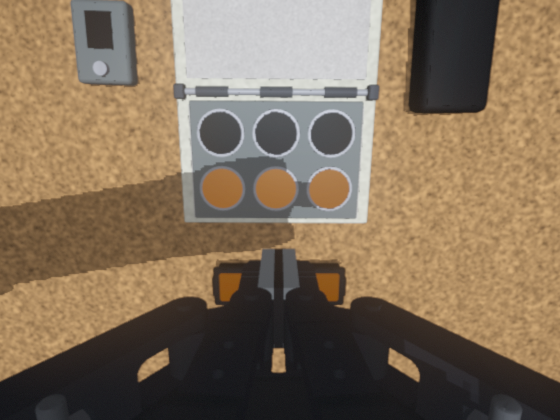

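Run:
```python
from h import *
w=pickle.load(open('d14.pkl','rb'))['wrist']
c=np.array([.517,.031,0]); a=np.radians(-5)
M=np.array([[np.cos(a),np.sin(a),0],[-np.sin(a),np.cos(a),0],[0,0,1]])
def P(y,z,x=0): return proj(w,c+M.T@np.array([x,y,z])/1000)[0].round(1)
print('page edge',P(-130,8),'spine',P(0,11.5))
for t in (3.14,3.10,3.05,2.95): print(t,'edge top',P(123*np.cos(t)+3*np.sin(t),11.5+123*np.sin(t)-3*np.cos(t)), 'halfwidth corners',P(123*np.cos(t),14.5+123*np.sin(t),-82),P(123*np.cos(t),14.5+123*np.sin(t),82))
cv2.imwrite('pics/w14z.png',cv2.cvtColor(cv2.resize(w['image'][80:240,165:385],None,fx=3.5,fy=3.5,interpolation=cv2.INTER_CUBIC),cv2.COLOR_RGB2BGR))
```

```text
page edge [277.7 223.7] spine [277.7  92.4]
3.14 edge top [277.7 219.1] halfwidth corners [196.9 219.1] [358.5 219. ]
3.1 edge top [277.7 220.3] halfwidth corners [195.9 220.4] [359.5 220.4]
3.05 edge top [277.7 221.6] halfwidth corners [194.5 221.9] [360.9 221.8]
2.95 edge top [277.7 223.3] halfwidth corners [191.6 224. ] [363.8 223.9]
```

View pics/w14z.png

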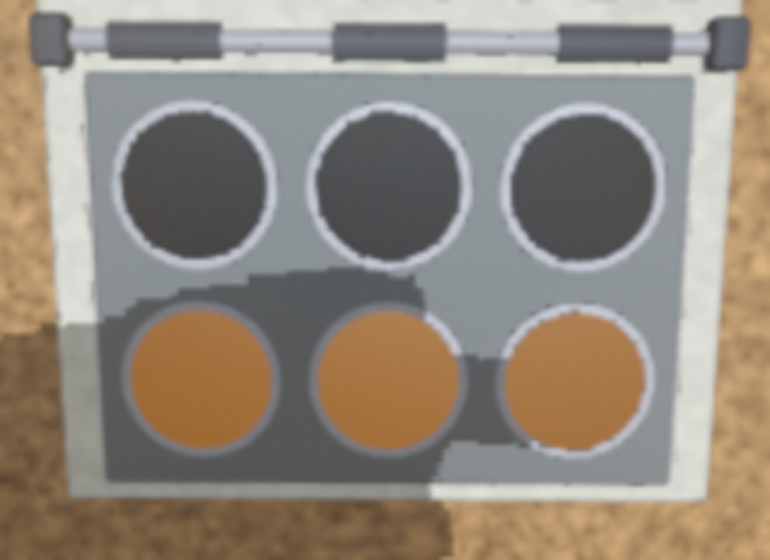

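Leaf edge lies 4.8 px inside the page edge (4.6 predicted for π) and its width is 161 px (161.6 predicted), so it's flat. Handing in.

```bash
python3 -c "
from h import *
print(bot.hand_in()); print(bot.get_obs()['t'])"
```

```text
the job is handed in; nothing more can be done
None
the job is handed in; nothing more can be done
```

The sunglasses are off the book and the leaf lies flat on the page; I handed the job in shortly after 17 s, with the gripper clear of everything.

- **Sunglasses:** I pushed them off the page with both open fingertips. On the way off they tipped about 30° outwards, with their inner edge riding on the fingertips. I lowered the tips and pushed a little further, and they settled flat on the table with the lenses up. Their inner edge is about 40 mm beyond the board.
- **Leaf:** I pushed it over the spine with the shut fingers and pressed it to its stop. It met firm contact of about 18 N at a height of 14.4 mm, against an expected 14.5 mm. After release, the wrist picture agreed with a flat leaf to within about half a pixel.
- **Everything else:** The bystanders showed no movement beyond the spread of the measurements. That spread is up to about 2 cm between cameras, for example on the counter and the case. The final check of the tall flask came from the scene camera only. I never touched any of them on purpose.

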